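# Set the printer's screen on its sloped stand

### The arm

A 6-joint arm with a two-finger parallel gripper is mounted at the origin on the work surface. World frame = base frame: x ahead of the robot, y to its left, z up, the work surface at z = 0. Lengths are in m, angles in rad, forces in N, time in s.
With the tool pointing down it reaches from about 0.425 to 0.95 m from the base axis. Payload 3.5 kg.
Tool frame: the origin (TCP) lies midway between the tips of the shut fingers; the grasp point (between the pads) lies ctrl.grasp_offset behind it (ctrl.grasp_offset is the distance from the TCP to the grasp point, in m); x points along the fingers, y is the direction in which the jaws open and shut, and the axes are right-handed (so a half turn about x gives the same grasp; the last joint's range is limited). The gripper opens to 85 mm and grips with 20 to 120 N. Pads are 22 mm wide; open, the fingers measure 114 mm over their backs; the gripper's body (76 mm by 85 mm) begins 54 mm behind the grasp point. The pads swing forward as they close: fully open they stand 13 mm farther back than shut.
Start: joints at [-1.413, 0.286, 1.577, -0, 1.279, -0.15], TCP at [0.205, -0.643, 0.21] pointing down, gripper open.
Joint ranges: [-2.77, 2.77], [-0.9, 2.22], [0.21, 2.48], [-1.53, 4.67], [0.24, 2.81], [-2.84, 2.84]. Speed limits (rad/s): [2.79, 2.79, 3.14, 3.14, 3.14, 3.14].

### API

Orientations are given as a unit quaternion [x, y, z, w].
In Python, from plant import readout, read_camera, sign_off, ctrl gives the robot as it stands.
- The arm moves only by the tool drive_tool, never from a script. Its argument "steps" is a list of rows, each a list of 5 numbers: the shift along the tool's x, y, z in cm, then the turn about the tool's x in degrees, then the opening, from 0 (shut) to 1 (fully open). A call has 1 to 10 rows; each row shifts and turns the commanded pose from where the row before left it, along the tool's axes as they then stand; what a row does not reach is not made up. A row lasts 1/10 s, in which the tool goes at most 50 mm and 8.59 degrees, less where a joint would pass 70% of its speed; a pose out of reach is approached as far as the arm can. A call is refused whole if a number of a shift passes 5 or a number of a turn 8.59, either way. A call with a gripper value outside its range is refused whole. The fingers move at their own pace and stop on an object; "force" is the grip in N (left out, the last holds). Time passes only in rows, so rows that do not move let the fingers close. It gives the time, the measured TCP pose, the force and the opening at its end, in the units of the state.
- readout.get_state(): the state, without advancing time (a new reading comes with each control period).
- read_camera(name): name is "scene" or "side" or "wrist"; returns a dict with "frame" (384x512x3 uint8, red, green, blue), "vertical_fov" (degrees; the focal length in pixels is half the picture's height over the tangent of half this angle, whatever the lens; pixels are square), "cx", "cy" (the principal point, pixels), "eye" and "orientation" of the camera in the world. Camera axes: x right, y up, looking along -z (the intrinsics and any distortion apply to the point x, -y, -z); pixel columns grow to the right and rows downward; lengths in m; the calibration is good to about 2 mm. A picture is of the moment at which its call begins. There is no depth.
- sign_off(): hands the job in, once; it reports no verdict.
The state is a dict: "time": time; "qpos": joint angles; "dq": joint speeds; "joint_efforts": joint torques, N m; "eef_pos": TCP position; "tcp_rot": TCP orientation; "contact_force": force on the tool from outside, world axes, zero at the start; "wrist_torque": the same for the moment, N m; "opening": opening from 0.0 (shut) to 1.0 (fully open).
Only numpy, scipy, OpenCV 4.12 (cv2) and the standard library are available. Lean on these libraries where they do the work, as an engineer would, in place of code of your own. Each camera call takes 0.05 s, during which the arm holds its last target. There are 200 camera calls.

### The job

Lift the detachable printer screen out of its parking dock and set it on the red tilted stand: glass side outwards, upright, centred, its bottom edge down on the orange ledge behind the lip and its back flush against the rest. It is fragile: keep hold of it, tilted to match the rest, until you feel it sitting on the ledge, never let it drop or fall back, and do not press hard. Leave the stand's tilt and the things lying around as they are.

Things in the scene. Friction and masses are not known exactly. Their poses are not given: they have to be found in the camera images.
- screen: Detachable printer screen, a rigid black slab with a dark blue glass front: 14 mm thick (x), 120 mm wide (y), 120 mm high (z), 0.15 to 0.31 kg. Origin at the centre of its underside; x points out of the glass, z to its top edge. It starts upright in the dock, 30 mm of it in the slot, top edge 128 mm above the table, free to be taken by the middle of the top edge.
- glass (a point): Point at the centre of the screen's glass face, 7 mm in front of the origin along x and 60 mm up; axes as the screen.
- dock: Fixed grey parking dock, 64 x 146 mm, 38 mm high, with a slot 18 mm wide (its x), 126 mm long (its y) and 30 mm deep, slot floor 8 mm above the table. Origin at the centre of its underside.
- stand: Fixed red printed stand: open base frame about 135 mm (x) x 170 mm (y), 12 mm high (hinge cheeks 36 mm), origin at the centre of its underside; x points to its front, away from the robot. Carries the tilting rest.
- stand_recline (a joint): Tilt of the rest in rad: 0 is upright, larger leans its top back (towards -x of the stand, towards the robot). A stiff friction hinge, set anywhere from 0.40 to 0.68, not to be changed.
- rest (a point): Lower middle of the tilting rest's front face, on its hinge, 30 mm above the table. z runs up the slope, x out of the face. An orange ledge 96 mm wide is clamped square across it, top 4 to 28 mm up z from here: this differs each time and is not measured, feel for it. Gap face to lip 20 mm; lip 4 mm thick, 8 mm high over the ledge's springy cushion (gives up to 4 mm).
- rest_top (a point): Middle of the upper end of the rest's front face, 90 mm up z from point rest; same axes. The rest is a red bar 40 mm wide and 8 mm thick with a 110 mm wide crossbar at this end. The seated screen rises 34 mm or more above it, so it can still be held there.
- badge: Loose grey printed disc, 62 mm across, 8 mm thick, lying flat. Origin under its centre. Leave alone.
- glue: Loose glue stick with orange cap, 28 mm across, 65 mm tall, standing. Origin under its centre. Leave alone.
- bracket: Loose red printed L bracket, 44 x 30 mm, 40 mm tall. Origin under its centre. Leave alone.
Mind the look-alikes: they are no part of the job. Of the things that look like the screen, the smallest one is meant.

How it is judged:
At the end, for the whole second after the job is handed in: The screen rests, released and still, on the stand's ledge: upright, glass outwards, back flush with the rest (within 4 mm and 4 degrees), centred within 12 mm sideways, its bottom edge on the ledge (x of screen in the frame of rest between 0.003 and 0.011 m and x of glass in the frame of rest between 0.01 and 0.018 m and y of screen in the frame of rest between -0.012 and 0.012 m and z of screen in the frame of rest between 0 and 0.032 m and angle between the z axis of screen and the z axis of rest, either way round below 0.07 rad and angle between the y axis of screen and the y axis of rest, either way round below 0.07 rad and contact force between screen and stand above 0.3 N and linear speed of screen below 0.01 m/s and angular speed of screen below 0.1 rad/s); the robot touches nothing.
It fails at once if the screen drops, slides, springs up or falls back: it moves faster than 0.15 m/s while the fingers do not hold it (contact force between the fingers and screen below 0.2 N and linear speed of screen above 0.15 m/s).
It fails at once if the screen is pressed on the stand with more than 28 N (contact force between screen and stand above 28 N).
It fails at once if the rest's tilt is changed (its top moves more than 8 mm) (distance of rest_top from where it was at the start of the episode above 0.008 m).
It fails at once if the badge, glue stick or bracket is moved more than 20 mm, or the glue stick or bracket toppled (distance of any of badge, glue, bracket from where it was at the start of the episode above 0.02 m or angle between any of glue, bracket's own z axis and vertical above 0.5 rad).
It also fails if it takes over 51 s, if anything falls off the work surface, if the arm or the gripper's body presses on something with over 40 N, if the wrist force passes 120 N, or if a joint passes its speed limit or range.

## Working session

There is one attempt and no reset: what is moved stays moved. The work goes in short steps, Python scripts to look and compute and a tool call to move; the robot and the scene stay as the last step left them, time stands still between calls to the robot, and variables do not carry over. Pictures are saved under pics/ and viewed, about 8 in all and at most 12, crops included, and the job is handed in when it is done.

Besides the shell and the picture viewer there is one more tool, called after "Emit:" as a command line: name --pt "numbers of a row" for each row, then --argument value for the rest. drive_tool: Moves the arm, as the interface text tells. Its arguments: {"type":"object","properties":{"steps":{"type":"array","items":{"type":"array","items":{"type":"number"}}},"force":{"type":"number"}},"required":["steps"]}

```bash
ls; mkdir -p pics; cat > h.py <<'E'
import numpy as np,cv2
from scipy.spatial.transform import Rotation as R
from plant import readout, read_camera, sign_off, ctrl
def cam(n):
    c=read_camera(n); c['f']=192/np.tan(np.radians(c['vertical_fov'])/2); return c
def save(c,fn): cv2.imwrite('pics/'+fn,c['frame'][:,:,::-1])
def ray(c,u,v):
    p=np.array([(u-c['cx'])/c['f'],(v-c['cy'])/c['f'],1.])
    if c.get('D') is not None:
        q=cv2.undistortPoints(np.array([[[u,v]]],float),K(c),c['D'])[0,0]; p=np.array([q[0],q[1],1.])
    d=R.from_quat(c['orientation']).apply([p[0],-p[1],-1.]); return np.array(c['eye']),d/np.linalg.norm(d)
def K(c): return np.array([[c['f'],0,c['cx']],[0,c['f'],c['cy']],[0,0,1.]])
def onz(c,u,v,z):
    e,d=ray(c,u,v); return e+d*(z-e[2])/d[2]
def proj(c,P):
    q=R.from_quat(c['orientation']).inv().apply(np.atleast_2d(P)-np.array(c['eye'])); q=q*[1,-1,-1]
    return cv2.projectPoints(q,np.zeros(3),np.zeros(3),K(c),c.get('D'))[0][:,0]
def tri(rays):
    A=0;b=0
    for e,d in rays:
        M=np.eye(3)-np.outer(d,d);A=A+M;b=b+M@e
    return np.linalg.solve(A,b)
E
python3 - <<'E'
from h import *
print(readout.get_state()); print(ctrl.grasp_offset,[a for a in dir(ctrl) if a[0]!='_'])
for n in['scene','side','wrist']:
    c=cam(n);save(c,n+'0.png');print(n,{k:v for k,v in c.items() if k!='frame'})
E
```

```text
pics
{'time': 0.0, 'qpos': array([-1.41302033e+00,  2.87172914e-01,  1.57818835e+00,  7.15866724e-06,
        1.27860888e+00, -1.50004366e-01]), 'dq': array([ 5.91112205e-04, -1.22953274e-03,  2.31924744e-03, -1.14424066e-03,
        4.53456003e-04,  1.35939407e-05]), 'joint_efforts': array([-5.69679269e-04, -4.05983663e+01, -2.92623997e+01, -1.25498154e-04,
        5.87321527e-03,  2.49555214e-06]), 'eef_pos': array([ 0.20440083, -0.64255805,  0.20823627]), 'tcp_rot': array([-0.69874915, -0.10922757,  0.69875084, -0.10754642]), 'contact_force': array([-0.51865898, -0.63430894,  0.23991173]), 'wrist_torque': array([ 0.00830705, -0.00824118,  0.04995381]), 'opening': 1.001339285762697}
0.0187 ['Unreachable', 'grasp_offset']
scene {'vertical_fov': 46.31777656652291, 'cx': 250.72826592590437, 'cy': 198.00599754386926, 'eye': array([0.86130778, 0.57478494, 0.62540032]), 'orientation': array([0.10933772, 0.42534493, 0.86644808, 0.23747564]), 'f': np.float64(448.85877978206696)}
side {'vertical_fov': 56.05744782640441, 'cx': 248.41703781999436, 'cy': 193.82686552804364, 'eye': array([ 0.27920871, -0.56767246,  0.5442132 ]), 'orientation': array([ 0.44780863, -0.09523088, -0.20523938,  0.86502908]), 'f': np.float64(360.6631721460708)}
wrist {'vertical_fov': 58.43808240079741, 'cx': 258.4049672173683, 'cy': 192.38401861876696, 'eye': array([ 0.27418198, -0.62103434,  0.37138945]), 'orientation': array([-0.11645155,  0.08657935, -0.58452144,  0.79829677]), 'f': np.float64(343.2756170247414)}
```

View pics/scene0.png

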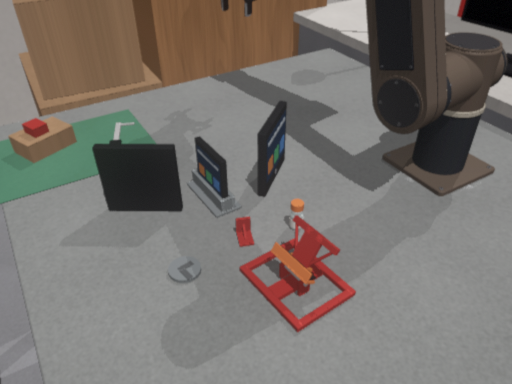

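View pics/side0.png

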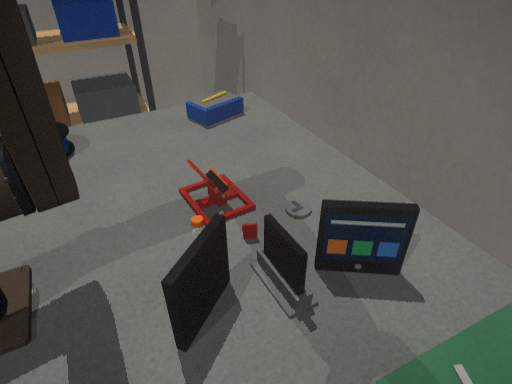

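```bash
python3 - <<'E'
from h import *
s=readout.get_state(); print(R.from_quat(s['tcp_rot']).as_matrix().round(3))
c=cam('wrist');print(R.from_quat(c['orientation']).as_matrix().round(3))
E
```

```text
[[-0.     0.303 -0.953]
 [ 0.002 -0.953 -0.303]
 [-1.    -0.002 -0.   ]]
[[ 0.302  0.913  0.274]
 [-0.953  0.289  0.085]
 [-0.002 -0.287  0.958]]
```

```bash
python3 - <<'E'
import cv2,numpy as np
a=cv2.imread('pics/scene0.png');b=cv2.imread('pics/side0.png')
def cr(im,x,y,w,h,s): return cv2.resize(im[y:y+h,x:x+w],None,fx=s,fy=s,interpolation=cv2.INTER_CUBIC)
A=cr(a,230,190,130,135,3);B=cr(b,170,150,100,75,4)[:,:400]
C=cr(a,180,130,70,85,3);D=cr(b,240,205,85,110,3)
out=np.zeros((600,800,3),np.uint8)
for im,x,y in((A,0,0),(B,395,0),(C,395,305),(D,610,305)):
    h=min(im.shape[0],600-y);w=min(im.shape[1],800-x);out[y:y+h,x:x+w]=im[:h,:w]
cv2.imwrite('pics/mos.png',out)
E
```

```text
(no output)
```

View pics/mos.png

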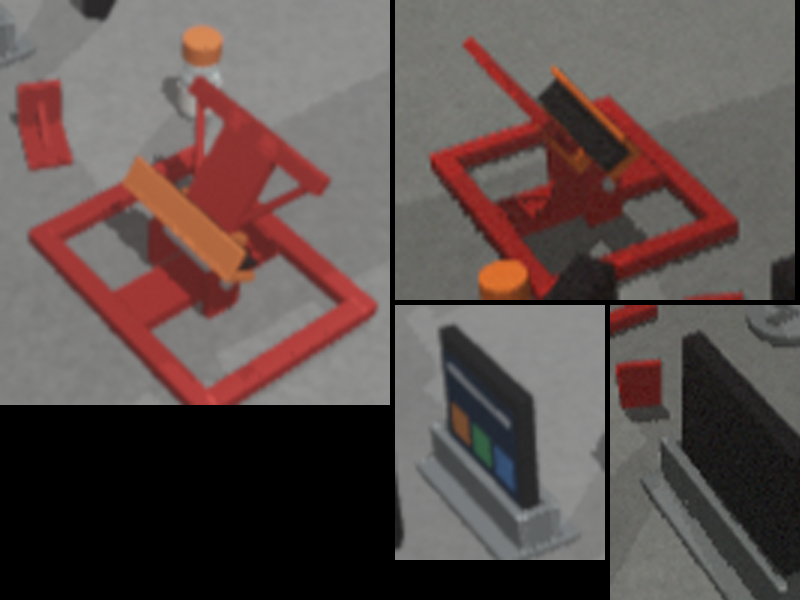

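```bash
cat > m.py <<'E'
from h import *
S=cam('scene');D=cam('side')
A=lambda X,Y:(230+X/3,190+Y/3)
B=lambda X,Y:(170+(X-395)/4,150+Y/4)
C=lambda X,Y:(180+(X-395)/3,130+(Y-305)/3)
E=lambda X,Y:(240+(X-610)/3,205+(Y-305)/3)
if __name__=='__main__':
    for n,p in dict(L=(30,236),R=(376,307),Bo=(212,402)).items(): print('stand scene',n,onz(S,*A(*p),.012).round(4))
    for n,p in dict(L=(432,158),T=(608,98),R=(738,228)).items(): print('stand side',n,onz(D,*B(*p),.012).round(4))
    for p in((443,330),(453,326),(535,395),(524,402)): print('screen scene',onz(S,*C(*p),.128).round(4))
    for p in((683,338),(697,333)): print('screen side',onz(D,*E(*p),.128).round(4))
    for n,p in dict(cl=(200,80),cr=(327,181)).items(): print('cross',onz(S,*A(*p),.11).round(4))
    h=cv2.cvtColor(D['frame'],cv2.COLOR_RGB2HSV)
E
python3 m.py
```

```text
stand scene L [0.5948 0.0641 0.012 ]
stand scene R [0.4494 0.2166 0.012 ]
stand scene Bo [0.5696 0.2219 0.012 ]
stand side L [0.4477 0.2074 0.012 ]
stand side T [0.5776 0.2209 0.012 ]
stand side R [0.5902 0.049  0.012 ]
screen scene [ 0.5395 -0.225   0.128 ]
screen scene [ 0.5308 -0.2264  0.128 ]
screen scene [ 0.5227 -0.1136  0.128 ]
screen scene [ 0.5331 -0.1098  0.128 ]
screen side [ 0.5241 -0.1166  0.128 ]
screen side [ 0.5339 -0.1163  0.128 ]
cross [0.4904 0.0885 0.11  ]
cross [0.4801 0.1932 0.11  ]
```

The scene view shows the dock and the small screen at about (210,170), with its glass facing the camera (+x). The stand is at about (298,275), and the two larger look-alikes are at (140,178) and (273,148). Next I go up, turn the jaws to the screen and hover over it.

Emit:
drive_tool --pt "-1.2 0 0 -8.45 1" --pt "-1.2 0 0 -8.45 1" --pt "-1.2 0 0 -8.45 1" --pt "-1.2 0 0 -8.45 1" --pt "-1.2 0 0 -8.45 1" --pt "-1.2 0 0 -8.45 1" --pt "-1.2 0 0 -8.45 1" --pt "-1.2 0 0 -8.45 1" --pt "-1.2 0 0 -8.45 1"

```text
time: 1.2
eef_pos: [0.2045, -0.6431, 0.318]
tcp_rot: [0.482, 0.517, -0.482, 0.517]
contact_force: [-0.6, -1.0, -0.3]
opening: 1.001
```

Emit:
drive_tool --pt "0 1.78 -2.26 0 1" --pt "0 1.78 -2.26 0 1" --pt "0 1.78 -2.26 0 1" --pt "0 1.78 -2.26 0 1" --pt "0 1.78 -2.26 0 1" --pt "0 1.78 -2.26 0 1" --pt "0 1.78 -2.26 0 1" --pt "0 1.78 -2.26 0 1" --pt "0 1.78 -2.26 0 1" --pt "0 1.78 -2.26 0 1"

```text
time: 2.2
eef_pos: [0.3681, -0.4052, 0.3177]
tcp_rot: [0.484, 0.516, -0.484, 0.516]
contact_force: [0.2, 0.3, 0.7]
opening: 1.002
```

Emit:
drive_tool --pt "0 1.78 -2.26 0 0.7" --pt "0 1.78 -2.26 0 0.7" --pt "0 1.78 -2.26 0 0.7" --pt "0 1.78 -2.26 0 0.7" --pt "0 1.78 -2.26 0 0.7" --pt "0 1.78 -2.26 0 0.7" --pt "0 1.78 -2.26 0 0.7" --pt "0 1.78 -2.26 0 0.7" --pt "0 1.78 -2.26 0 0.7" --pt "0 1.78 -2.26 0 0.7" --pt "0 0 0 0 0.7"

```text
schema error: expected 1 to 10 rows
```

Emit:
drive_tool --pt "0 1.78 -2.26 0 0.7" --pt "0 1.78 -2.26 0 0.7" --pt "0 1.78 -2.26 0 0.7" --pt "0 1.78 -2.26 0 0.7" --pt "0 1.78 -2.26 0 0.7" --pt "0 1.78 -2.26 0 0.7" --pt "0 1.78 -2.26 0 0.7" --pt "0 1.78 -2.26 0 0.7" --pt "0 1.78 -2.26 0 0.7" --pt "0 1.78 -2.26 0 0.7"

```text
time: 3.2
eef_pos: [0.5312, -0.1682, 0.3177]
tcp_rot: [0.484, 0.516, -0.484, 0.516]
contact_force: [0.2, 0.2, 0.0]
opening: 0.702
```

Emit:
drive_tool --pt "0 0 0 0 0.7" --pt "0 0 0 0 0.7"

```text
time: 3.4
eef_pos: [0.5307, -0.169, 0.3176]
tcp_rot: [0.483, 0.516, -0.484, 0.516]
contact_force: [0.5, -0.1, 0.1]
opening: 0.702
```

```bash
python3 - <<'E'
from h import *
c=cam('wrist');save(c,'w1.png');s=readout.get_state();print(s['eef_pos'],R.from_quat(s['tcp_rot']).as_matrix().round(3),c['eye'],c['orientation'])
E
```

```text
[ 0.53046619 -0.16961206  0.31755856] [[-0.     0.998  0.064]
 [-0.     0.064 -0.998]
 [-1.    -0.     0.   ]] [ 0.52600906 -0.09622438  0.48051081] [-0.145299   -0.0042947   0.03187987  0.98886472]
```

View pics/w1.png

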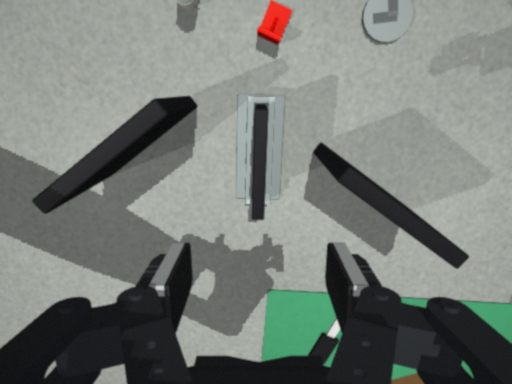

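The wrist view shows the screen's top edge running from about (261,105) to (258,218) in the dock, with a look-alike on each side, clear of the fingers.

```bash
python3 - <<'E'
from h import *
c=cam('wrist');g=cv2.cvtColor(c['frame'],cv2.COLOR_RGB2GRAY)
for v in(125,150,175,200,210): 
    r=g[v,225:300].astype(int);print(v,225+np.where(r<60)[0][[0,-1]])
for v in range(98,112,1): print(v,g[v,260],end=' ')
for v in range(210,226): print(v,g[v,258],end=' ')
print()
for p in((260.5,106),(258,219)): print(onz(c,*p,.128))
E
```

```text
125 [254 266]
150 [254 265]
175 [253 264]
200 [253 263]
210 [253 263]
98 177 99 173 100 171 101 157 102 110 103 71 104 38 105 22 106 23 107 24 108 29 109 40 110 49 111 52 210 40 211 39 212 39 213 40 214 38 215 38 216 40 217 41 218 59 219 107 220 154 221 172 222 174 223 173 224 173 225 171 
[ 0.52867992 -0.11258528  0.128     ]
[ 0.53375227 -0.23293382  0.128     ]
```

Emit:
drive_tool --pt "2.5 0.08 0.5 0.6 0.45" --pt "2.5 0 0 0 0.45" --pt "2.5 0 0 0 0.45" --pt "2.5 0 0 0 0.45" --pt "2.5 0 0 0 0.45" --pt "2 0 0 0 0.45" --pt "2 0 0 0 0.45" --pt "2 0 0 0 0.45" --pt "2 0 0 0 0.45" --pt "1.3 0 0 0 0.45"

```text
time: 4.5
eef_pos: [0.5306, -0.175, 0.098]
tcp_rot: [0.487, 0.514, -0.487, 0.512]
contact_force: [-0.4, 0.4, -0.5]
opening: 0.449
```

Emit:
drive_tool --pt "0 0 0 0 0.35" --pt "0 0 0 0 0.25" --pt "0 0 0 0 0.2" --pt "0 0 0 0 0.16" --pt "0 0 0 0 0.12" --pt "0 0 0 0 0.08" --pt "0 0 0 0 0" --pt "0 0 0 0 0" --force 35

```text
time: 5.3
eef_pos: [0.5329, -0.1749, 0.1012]
tcp_rot: [0.486, 0.512, -0.486, 0.514]
contact_force: [0.0, -0.7, 5.8]
opening: 0.142
```

Emit:
drive_tool --pt "-0.3 0 0 0 0" --pt "-0.6 0 0 0 0" --pt "-1 0 0 0 0" --pt "-1.5 0 0 0 0" --pt "-2 0 0 0 0" --pt "-2.4 0 0 0 0" --pt "-2.4 0 0 0 0" --pt "-2.4 0 0 0 0" --pt "-2.4 0 0 0 0" --pt "-2 0 0 0 0"

```text
time: 6.3
eef_pos: [0.5319, -0.1742, 0.2725]
tcp_rot: [0.486, 0.513, -0.486, 0.514]
contact_force: [-0.7, 0.3, -1.4]
opening: 0.153
```

Emit:
drive_tool --pt "0 0 0 0 0" --pt "0 0 0 0 0"

```text
time: 6.5
eef_pos: [0.5317, -0.1742, 0.2701]
tcp_rot: [0.486, 0.513, -0.486, 0.514]
contact_force: [-0.2, 0.1, -2.1]
opening: 0.146
```

```bash
python3 - <<'E'
from h import *
s=readout.get_state();print(s['eef_pos'],R.from_quat(s['tcp_rot']).as_matrix().round(3)[:,1],s['contact_force'])
for n in('scene','side'): save(cam(n),n+'2.png')
a=cv2.imread('pics/scene2.png');b=cv2.imread('pics/side2.png')
cr=lambda im,x,y,w,h,s:cv2.resize(im[y:y+h,x:x+w],None,fx=s,fy=s,interpolation=cv2.INTER_CUBIC)
o=np.zeros((600,800,3),np.uint8)
o[:300,:400]=cr(a,150,50,200,150,2);o[:300,400:]=cr(b,200,130,200,150,2)
o[300:,:400]=cr(a,270,230,80,60,5);o[300:,400:]=cr(b,175,145,80,60,5)
cv2.imwrite('pics/m2.png',o)
E
```

```text
[ 0.53172071 -0.17420153  0.27010498] [0.999 0.054 0.001] [-0.20413621  0.07692973 -2.10543066]
```

View pics/m2.png

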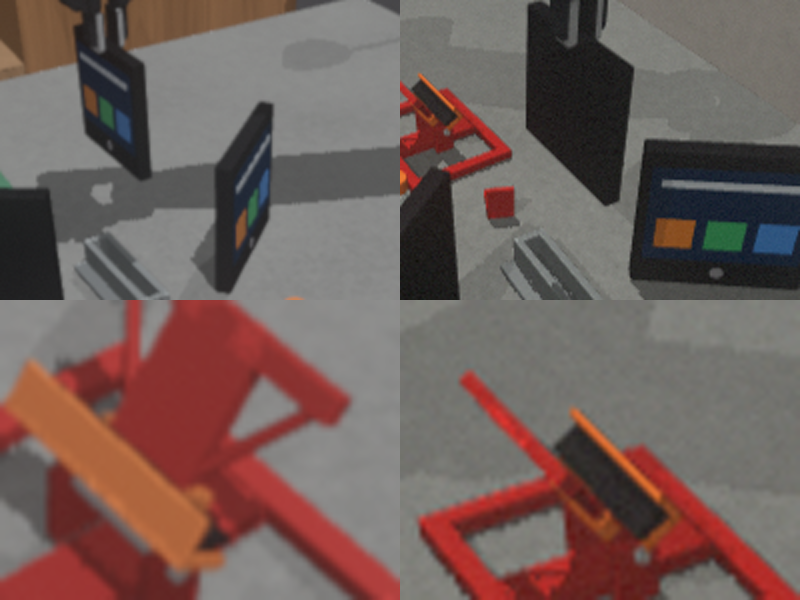

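```bash
python3 - <<'E'
from h import *
S=cam('scene');D=cam('side')
a=lambda X,Y:(270+X/5,230+(Y-300)/5); b=lambda X,Y:(175+(X-400)/5,145+(Y-300)/5)
def T(n,p,q):
    P=tri([ray(S,*p),ray(D,*q)]);print(n,P.round(4),'err px',(proj(S,P)[0]-p).round(1),(proj(D,P)[0]-q).round(1));return P
l1=T('lip -y',a(30,362),b(680,513));l2=T('lip +y',a(210,521),b(574,409))
c2=T('cross +y',a(350,400),b(467,373))
c1=onz(S,296.7,216.7,c2[2]);print('cross -y',c1.round(4))
print('lip mid',(l1+l2)/2,np.linalg.norm(l1-l2),'yaw',np.arctan2(-(l2-l1)[0],(l2-l1)[1]))
print('cross mid',(c1+c2)/2,np.linalg.norm(c1-c2),'yaw',np.arctan2(-(c2-c1)[0],(c2-c1)[1]))
print('recline from z', np.arccos((c2[2]-.03)/.09))
E
```

```text
lip -y [0.5367 0.084  0.0654] err px [-3.2  0.5] [-2.5 -0.2]
lip +y [0.5268 0.1846 0.071 ] err px [-1.2  0.3] [-0.8 -0.1]
cross +y [0.4757 0.1887 0.104 ] err px [-1.   0.3] [-0.7 -0.2]
cross -y [0.4861 0.083  0.104 ]
lip mid [0.53177283 0.13431081 0.06820333] 0.10116401198033403 yaw 0.09780118853414134
cross mid [0.48089308 0.13582867 0.10398412] 0.10622735099108839 yaw 0.0973047393866201
recline from z 0.6058019311997058
```

Screen is held square (pads on the middle of its top). The stand comes out at yaw 0.097 and recline ≈0.60, with the ledge top ≈24 mm up the rest. Now to the stand, stopping above the ledge.

Emit:
drive_tool --pt "0 0.1 -0.8 -2.5 0" --pt "0 0.16 -1.8 0 0" --pt "0 0.16 -2.4 0 0" --pt "0 0.16 -2.6 0 0" --pt "0 0.16 -2.6 0 0" --pt "0 0.16 -2.6 0 0" --pt "0 0.16 -2.6 0 0" --pt "0 0.16 -2.6 0 0" --pt "0 0.16 -2.6 0 0" --pt "0 0.16 -2.6 0 0"

```text
time: 7.7
eef_pos: [0.5241, 0.0602, 0.269]
tcp_rot: [0.475, 0.524, -0.475, 0.523]
contact_force: [0.7, -0.0, -1.7]
opening: 0.147
```

Emit:
drive_tool --pt "0 0.15 -2.5 0 0" --pt "0 0.15 -2.2 0 0" --pt "0 0.15 -1.6 0 0" --pt "0 0.1 -1 0 0" --pt "0 0 -0.4 0 0" --pt "1.5 0 0 0 0" --pt "2 0 0 0 0" --pt "2 0 0 0 0" --pt "1.5 0 0 0 0" --pt "0.8 0 0 0 0"

```text
time: 8.7
eef_pos: [0.5217, 0.1346, 0.1889]
tcp_rot: [0.474, 0.524, -0.476, 0.523]
contact_force: [-0.4, -0.0, -1.4]
opening: 0.149
```

Emit:
drive_tool --pt "0 0 0 0 0" --pt "0 0 0 0 0" --pt "0 0 0 0 0"

```text
time: 9.0
eef_pos: [0.5238, 0.1353, 0.1929]
tcp_rot: [0.476, 0.523, -0.474, 0.524]
contact_force: [-0.8, -1.2, -1.3]
opening: 0.145
```

```bash
python3 - <<'E'
from h import *
s=readout.get_state();print(s['eef_pos'],R.from_quat(s['tcp_rot']).as_matrix().round(3)[:,1],s['contact_force'])
for n in('scene','side'): save(cam(n),n+'3.png')
a=cv2.imread('pics/scene3.png');b=cv2.imread('pics/side3.png')
cr=lambda im,x,y,w,h,s:cv2.resize(im[y:y+h,x:x+w],None,fx=s,fy=s,interpolation=cv2.INTER_CUBIC)
o=np.zeros((600,800,3),np.uint8)
o[:,:400]=cr(a,240,180,100,150,4);o[:,400:]=cr(b,165,90,100,150,4)
cv2.imwrite('pics/m3.png',o)
E
```

```text
[0.52376101 0.13531188 0.19292213] [0.995 0.097 0.002] [-0.79101489 -1.17633459 -1.34565258]
```

View pics/m3.png

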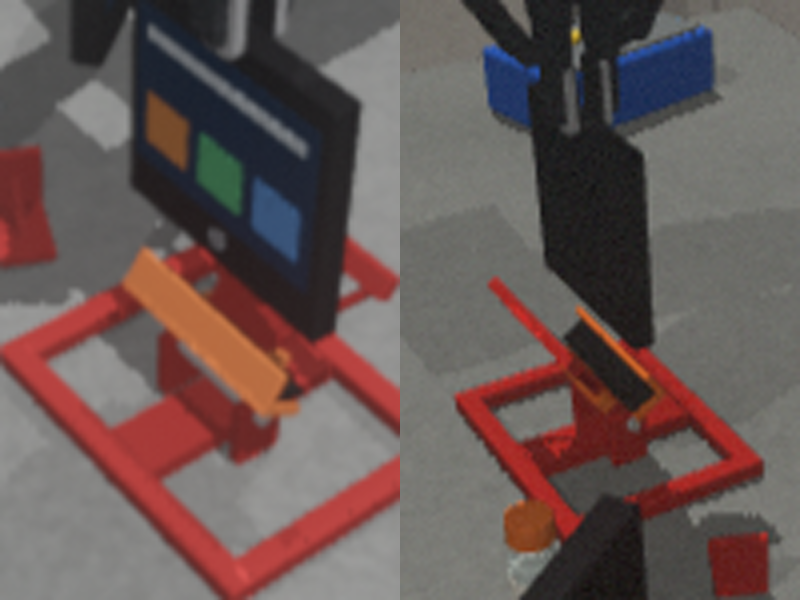

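```bash
python3 - <<'E'
from h import *
S=cam('scene');D=cam('side')
a=lambda X,Y:(240+X/4,180+Y/4); b=lambda X,Y:(165+(X-400)/4,90+Y/4)
def T(n,p,q):
    P=tri([ray(S,*p),ray(D,*q)]);print(n,P.round(4),'err px',(proj(S,P)[0]-p).round(1),(proj(D,P)[0]-q).round(1));return P
T('scr +y back bot',a(333,334),b(545,266));T('scr -y front bot',a(133,186),b(653,347))
l1=T('lip -y',a(144,250),b(662,390));l2=T('lip +y',a(288,378),b(579,307));print('lipmid',(l1+l2)/2)
print('scr +y front onz .1',onz(S,*a(304,341),.1))
# predicted screen corners
s=readout.get_state();y=np.array([.995,.097,0]);w=np.array([-.097,.995,0]);t=s['eef_pos']
for n,k,m in(('+y back',-.007,.06),('+y front',.007,.06),('-y front',.007,-.06)):
    P=t+k*y+m*w-[0,0,.093];p=proj(S,P)[0];q=proj(D,P)[0];print('pred',n,P.round(4),((p-[240,180])*4).round(0),((q-[165,90])*4+[400,0]).round(0))
E
```

```text
scr +y back bot [0.5127 0.1954 0.0989] err px [-0.1  0. ] [-0. -0.]
scr -y front bot [0.5342 0.0785 0.099 ] err px [-0.6  0.1] [-0.5 -0.1]
lip -y [0.5363 0.0845 0.0654] err px [-2.9  0.4] [-2.2 -0.2]
lip +y [0.527  0.185  0.0709] err px [-1.2  0.3] [-0.8 -0.1]
lipmid [0.5316502  0.13477653 0.06814572]
scr +y front onz .1 [0.52550087 0.19335422 0.1       ]
pred +y back [0.5106 0.1944 0.0994] [335. 330.] [542. 267.]
pred +y front [0.5245 0.1957 0.0994] [310. 345.] [562. 261.]
pred -y front [0.5361 0.0763 0.0994] [124. 184.] [656. 347.]
```

Both views agree with the predicted screen pose to within 2 mm, and it sits centred over the ledge sideways. I shift it 2.5 mm back and descend by feel.

Emit:
drive_tool --pt "0 -0.25 0 0 0" --pt "0.7 0 0 0 0" --pt "0.8 0 0 0 0" --pt "0.7 0 0 0 0" --pt "0.4 0 0 0 0" --pt "0 0 0 0 0" --pt "0 0 0 0 0"

```text
time: 9.9
eef_pos: [0.5204, 0.1351, 0.1655]
tcp_rot: [0.475, 0.524, -0.475, 0.524]
contact_force: [0.1, 0.7, -2.5]
opening: 0.146
```

Emit:
drive_tool --pt "0.2 0 0 0 0" --pt "0.2 0 0 0 0" --pt "0.1 0 0 0 0" --pt "0 0 0 0 0"

```text
time: 10.3
eef_pos: [0.5203, 0.135, 0.1605]
tcp_rot: [0.475, 0.524, -0.475, 0.524]
contact_force: [0.2, -0.1, -1.9]
opening: 0.147
```

Emit:
drive_tool --pt "0.15 0 0 0 0" --pt "0.15 0 0 0 0" --pt "0 0 0 0 0"

```text
time: 10.6
eef_pos: [0.5203, 0.1351, 0.1573]
tcp_rot: [0.475, 0.524, -0.475, 0.524]
contact_force: [0.4, -1.2, -1.7]
opening: 0.147
```

Emit:
drive_tool --pt "0.1 0 0 0 0" --pt "0.1 0 0 0 0" --pt "0 0 0 0 0"

```text
time: 10.9
eef_pos: [0.5203, 0.135, 0.1554]
tcp_rot: [0.475, 0.524, -0.475, 0.524]
contact_force: [-0.1, -0.4, -1.0]
opening: 0.149
```

Emit:
drive_tool --pt "0.1 0 0 0 0" --pt "0.05 0 0 0 0" --pt "0 0 0 0 0"

```text
time: 11.2
eef_pos: [0.5204, 0.1351, 0.154]
tcp_rot: [0.475, 0.524, -0.475, 0.524]
contact_force: [0.1, -0.3, -2.2]
opening: 0.153
```

Emit:
drive_tool --pt "0.1 0 0 0 0" --pt "0.05 0 0 0 0" --pt "0 0 0 0 0"

```text
time: 11.5
eef_pos: [0.5208, 0.1351, 0.1532]
tcp_rot: [0.475, 0.524, -0.475, 0.524]
contact_force: [-1.1, 0.3, 0.7]
opening: 0.15
```

Emit:
drive_tool --pt "0.1 0 0 0 0" --pt "0 0 0 0 0" --pt "0 0 0 0 0"

```text
time: 11.8
eef_pos: [0.5211, 0.1351, 0.1526]
tcp_rot: [0.475, 0.523, -0.475, 0.524]
contact_force: [-0.1, -0.6, 4.1]
opening: 0.147
```

```bash
python3 - <<'E'
from h import *
s=readout.get_state();print(s['eef_pos'],s['contact_force'],s['wrist_torque'])
for n in('scene','side'): save(cam(n),n+'4.png')
a=cv2.imread('pics/scene4.png');b=cv2.imread('pics/side4.png')
cr=lambda im,x,y,w,h,s:cv2.resize(im[y:y+h,x:x+w],None,fx=s,fy=s,interpolation=cv2.INTER_CUBIC)
o=np.zeros((600,800,3),np.uint8)
o[:,:400]=cr(a,250,190,100,150,4);o[:,400:]=cr(b,165,90,100,150,4)
cv2.imwrite('pics/m4.png',o)
E
```

```text
[0.52109735 0.13512386 0.15256654] [-0.1208082  -0.6009156   4.12633382] [-0.04167562  0.10977991  0.00314367]
```

View pics/m4.png

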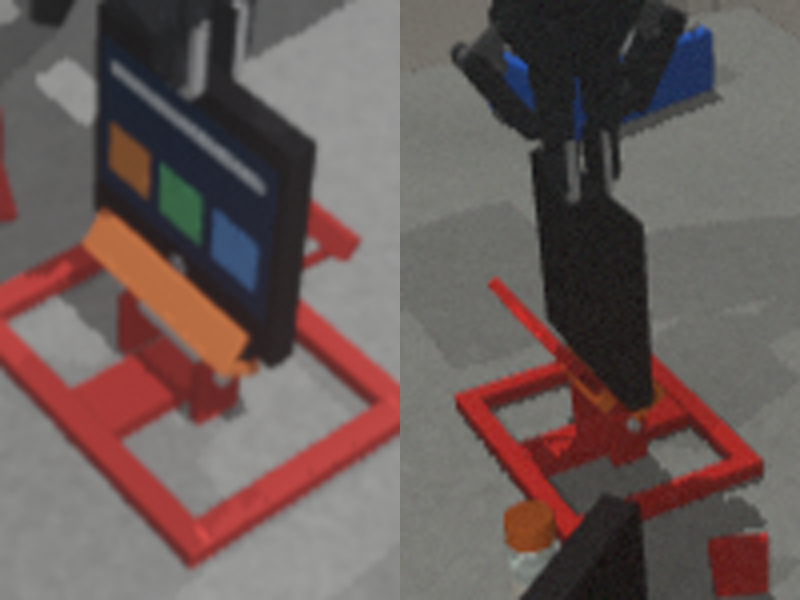

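The picture shows the bottom edge behind the lip, with the ledge carrying it. The tool can't be tilted by this interface, so I'll ease the jaws open slightly. The screen can then lean onto the rear finger, and I'll lower it slowly onto the rest between the fingers.

Emit:
drive_tool --pt "-0.05 0 0 0 0.14" --pt "0 0 0 0 0.15" --pt "0 0 0 0 0.16" --pt "0 0 0 0 0.17" --pt "0 0 0 0 0.18" --pt "0 0 0 0 0.19" --pt "0 0 0 0 0.2" --pt "0 0 0 0 0.2" --force 20

```text
time: 12.7
eef_pos: [0.5202, 0.135, 0.1517]
tcp_rot: [0.475, 0.524, -0.475, 0.524]
contact_force: [0.0, 0.1, 0.4]
opening: 0.196
```

Emit:
drive_tool --pt "0 -0.1 0 0 0.21" --pt "0 -0.2 0 0 0.22" --pt "0 -0.2 0 0 0.23" --pt "0 -0.2 0 0 0.24" --pt "0 -0.2 0 0 0.25" --pt "0 -0.2 0 0 0.26" --pt "0 -0.1 0 0 0.27"

```text
time: 13.4
eef_pos: [0.5083, 0.1339, 0.1521]
tcp_rot: [0.475, 0.524, -0.475, 0.524]
contact_force: [-0.3, -0.4, 0.4]
opening: 0.27
```

```bash
python3 - <<'E'
from h import *
s=readout.get_state();print(s['eef_pos'],s['contact_force'],s['wrist_torque'],s['opening'])
for n in('scene','side'): save(cam(n),n+'5.png')
a=cv2.imread('pics/scene5.png');b=cv2.imread('pics/side5.png')
cr=lambda im,x,y,w,h,s:cv2.resize(im[y:y+h,x:x+w],None,fx=s,fy=s,interpolation=cv2.INTER_CUBIC)
o=np.zeros((600,800,3),np.uint8)
o[:,:400]=cr(a,250,190,100,150,4);o[:,400:]=cr(b,165,90,100,150,4)
cv2.imwrite('pics/m5.png',o)
E
```

```text
[0.50825678 0.1338844  0.15212132] [-0.32465265 -0.40773049  0.40659261] [ 0.01371768  0.0147344  -0.01626921] 0.26998270598844454
```

View pics/m5.png

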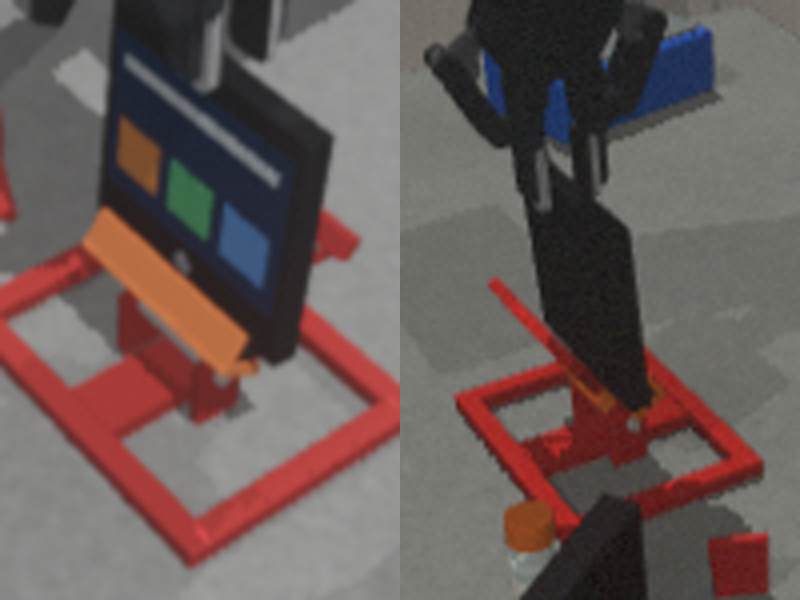

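The screen leans back on the rear finger in a controlled way, with its bottom edge still in the ledge. I continue.

Emit:
drive_tool --pt "0.05 -0.2 0 0 0.28" --pt "0.08 -0.25 0 0 0.29" --pt "0.08 -0.25 0 0 0.3" --pt "0.08 -0.25 0 0 0.31" --pt "0.08 -0.25 0 0 0.32" --pt "0.08 -0.25 0 0 0.33" --pt "0.08 -0.25 0 0 0.34" --pt "0.08 -0.25 0 0 0.34" --pt "0.08 -0.2 0 0 0.34" --pt "0 0 0 0 0.34"

```text
time: 14.5
eef_pos: [0.4867, 0.1318, 0.145]
tcp_rot: [0.475, 0.524, -0.475, 0.524]
contact_force: [-0.2, -0.0, -0.4]
opening: 0.34
```

Emit:
drive_tool --pt "0.12 -0.2 0 0 0.35" --pt "0.12 -0.25 0 0 0.36" --pt "0.12 -0.25 0 0 0.37" --pt "0.12 -0.25 0 0 0.38" --pt "0.12 -0.25 0 0 0.39" --pt "0.12 -0.25 0 0 0.4" --pt "0.12 -0.2 0 0 0.4" --pt "0.12 -0.2 0 0 0.4" --pt "0 0 0 0 0.4"

```text
time: 15.4
eef_pos: [0.4683, 0.13, 0.1354]
tcp_rot: [0.475, 0.524, -0.475, 0.524]
contact_force: [0.0, -0.6, -0.6]
opening: 0.4
```

```bash
python3 - <<'E'
from h import *
s=readout.get_state();print(s['eef_pos'],s['contact_force'],s['wrist_torque'],s['opening'])
for n in('scene','side'): save(cam(n),n+'6.png')
a=cv2.imread('pics/scene6.png');b=cv2.imread('pics/side6.png')
cr=lambda im,x,y,w,h,s:cv2.resize(im[y:y+h,x:x+w],None,fx=s,fy=s,interpolation=cv2.INTER_CUBIC)
o=np.zeros((600,800,3),np.uint8)
o[:,:400]=cr(a,260,170,100,150,4);o[:,400:]=cr(b,160,80,100,150,4)
cv2.imwrite('pics/m6.png',o)
E
```

```text
[0.46832754 0.12998769 0.13538943] [ 0.04664976 -0.57066094 -0.63733961] [-0.02498541  0.03500802 -0.03060114] 0.39955508122912187
```

View pics/m6.png

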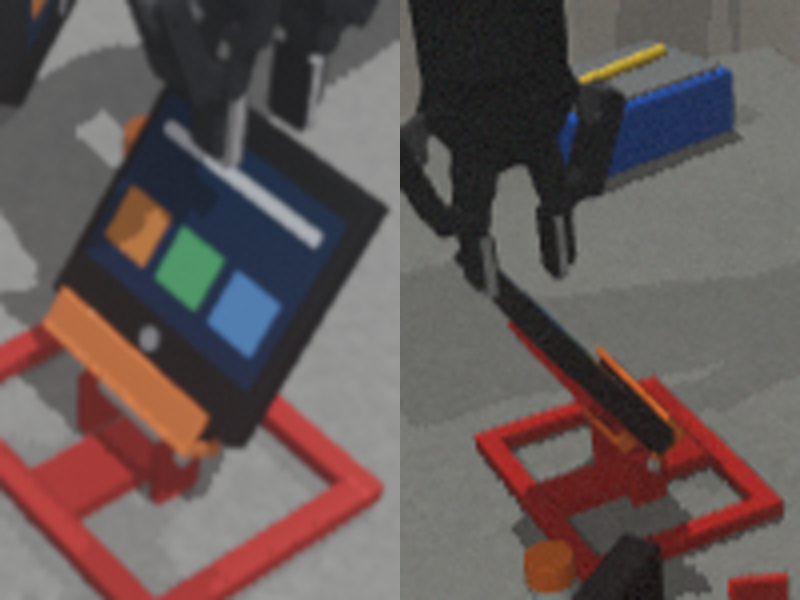

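Nearly flush, with a small wedge left under the top. I let the rear finger out by opening slowly.

Emit:
drive_tool --pt "0.05 -0.1 0 0 0.42" --pt "0.05 -0.1 0 0 0.44" --pt "0 -0.1 0 0 0.46" --pt "0 -0.1 0 0 0.48" --pt "0 0 0 0 0.5" --pt "0 0 0 0 0.52" --pt "0 0 0 0 0.54" --pt "0 0 0 0 0.57" --pt "0 0 0 0 0.6" --pt "0 0 0 0 0.6"

```text
time: 16.5
eef_pos: [0.4647, 0.1296, 0.1346]
tcp_rot: [0.475, 0.524, -0.475, 0.524]
contact_force: [0.1, 0.8, -0.0]
opening: 0.601
```

```bash
cat > look.py <<'E'
from h import *
import sys
k=sys.argv[1]
s=readout.get_state();print(s['eef_pos'],s['contact_force'],s['wrist_torque'],s['opening'])
for n in('scene','side'): save(cam(n),n+k+'.png')
a=cv2.imread(f'pics/scene{k}.png');b=cv2.imread(f'pics/side{k}.png')
cr=lambda im,x,y,w,h,s:cv2.resize(im[y:y+h,x:x+w],None,fx=s,fy=s,interpolation=cv2.INTER_CUBIC)
o=np.zeros((600,800,3),np.uint8)
o[:,:400]=cr(a,260,170,100,150,4);o[:,400:]=cr(b,160,80,100,150,4)
cv2.imwrite(f'pics/m{k}.png',o)
E
python3 look.py 7
```

```text
[0.46474035 0.12962499 0.13464176] [ 0.12049967  0.79715377 -0.04176013] [0.01736867 0.03223501 0.0229732 ] 0.6012880575034076
```

View pics/m7.png

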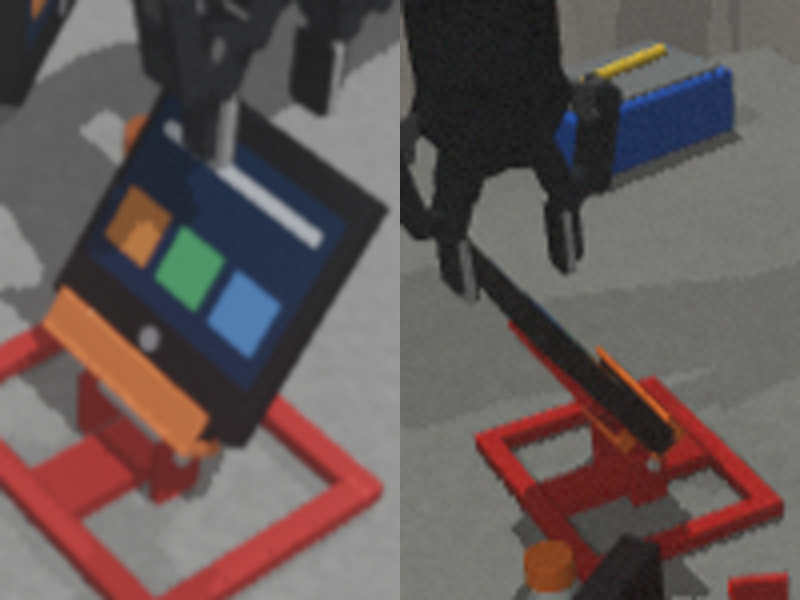

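The screen did not move between these two pictures, so it is already lying on the rest with the fingers clear. I lift away and check that it is flush.

Emit:
drive_tool --pt "-0.3 0 0 0 0.6" --pt "-0.6 0 0 0 0.6" --pt "-1 0 0 0 0.6" --pt "-1.5 0 0 0 0.6" --pt "-2 0 0 0 0.6" --pt "-2.5 0 0 0 0.6" --pt "-2.5 0 0 0 0.6" --pt "-2 0 0 0 0.6" --pt "-1 0 0 0 0.6" --pt "0 0 0 0 0.6"

```text
time: 17.6
eef_pos: [0.4657, 0.1297, 0.271]
tcp_rot: [0.476, 0.523, -0.474, 0.525]
contact_force: [-0.5, -0.6, 0.1]
opening: 0.6
```

```bash
python3 look.py 8
```

```text
[0.46565527 0.12969947 0.2709564 ] [-0.46004629 -0.6242164   0.05031589] [ 0.02867564 -0.01101629 -0.00804951] 0.5998369423020168
```

View pics/m8.png

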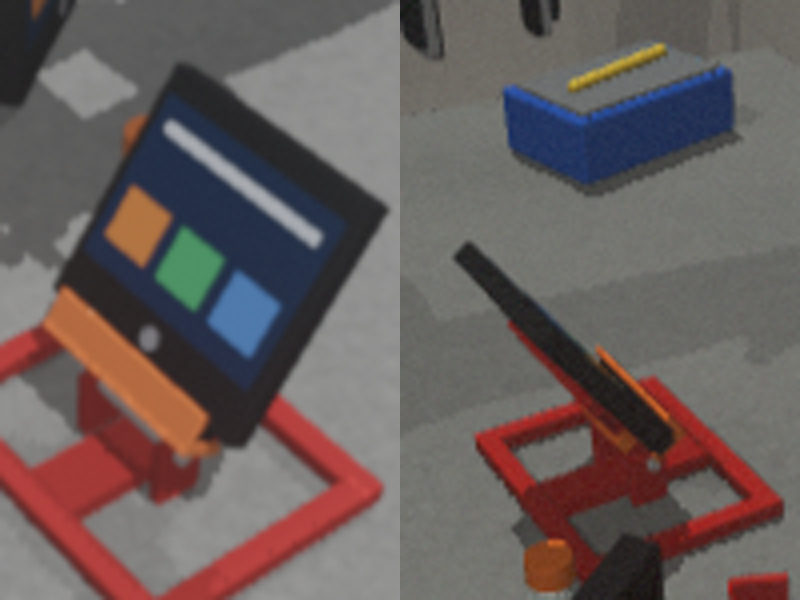

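```bash
cat > hyp.py <<'E'
from h import *
S=cam('scene');D=cam('side')
C0=np.array([.520,.1355,0]);ux=np.array([.995,.097,0]);uy=np.array([-.097,.995,0]);uz=np.array([0,0,1.])
def corners(th,Z,x,dth=0,uh=.0123,dy=0.003):
    rx=np.cos(th)*ux+np.sin(th)*uz;rz=-np.sin(th)*ux+np.cos(th)*uz
    h=C0+uh*ux+.03*uz
    o=h+rx*x+rz*Z+uy*dy
    t=th+dth;sx=np.cos(t)*ux+np.sin(t)*uz;sz=-np.sin(t)*ux+np.cos(t)*uz
    return {n:o+sx*a*.007+uy*b*.06+sz*c*.12 for n,a,b,c in[('top+yF',1,1,1),('top+yB',-1,1,1),('top-yF',1,-1,1),('top-yB',-1,-1,1),('bot+yF',1,1,0),('bot+yB',-1,1,0),('bot-yF',1,-1,0),('bot-yB',-1,-1,0)]}
if __name__=='__main__':
    for n in('flush','gap'):
        c=corners(.6,.024,.007) if n=='flush' else corners(.6,.024,.013,dth=.09)
        print(n)
        for k,P in c.items(): print(k,P.round(3),((proj(S,P)[0]-[260,170])*4).round(0),((proj(D,P)[0]-[160,80])*4+[400,0]).round(0))
    for k,f in(('scene',S),('side',D)):
        o=(260,170) if k=='scene' else (160,80)
        g=f['frame'][o[1]:o[1]+150,o[0]:o[0]+100].astype(int);m=((g.max(2)<75)).astype(np.uint8)
        if k=='side':
            m[115:]=0
            cs,_=cv2.findContours(m,cv2.RETR_EXTERNAL,cv2.CHAIN_APPROX_NONE);cc=max(cs,key=cv2.contourArea)
            print(k,(cv2.approxPolyDP(cc,1.5,True)[:,0]*4+[400,0]).tolist(),cv2.minAreaRect(cc))
E
python3 hyp.py
```

```text
flush
top+yF [0.457 0.193 0.157] [375. 214.] [467. 244.]
top+yB [0.445 0.191 0.149] [392. 217.] [451. 261.]
top-yF [0.468 0.073 0.157] [173.  69.] [555. 331.]
top-yB [0.457 0.072 0.149] [192.  74.] [537. 350.]
bot+yF [0.524 0.199 0.058] [227. 460.] [586. 355.]
bot+yB [0.513 0.198 0.05 ] [246. 460.] [571. 371.]
bot-yF [0.536 0.08  0.058] [ 47. 297.] [676. 444.]
bot-yB [0.524 0.079 0.05 ] [ 67. 299.] [660. 461.]
gap
top+yF [0.453 0.192 0.154] [381. 215.] [461. 250.]
top+yB [0.442 0.191 0.145] [397. 221.] [446. 268.]
top-yF [0.464 0.073 0.154] [180.  70.] [548. 338.]
top-yB [0.454 0.072 0.145] [197.  78.] [532. 358.]
bot+yF [0.529 0.2   0.062] [220. 459.] [591. 348.]
bot+yB [0.518 0.199 0.053] [238. 462.] [578. 364.]
bot-yF [0.54  0.08  0.062] [ 40. 295.] [683. 436.]
bot-yB [0.53  0.079 0.053] [ 58. 300.] [667. 455.]
side [[464, 244], [456, 260], [604, 408], [600, 416], [660, 452], [672, 440], [668, 428]] ((40.25, 87.25000762939453), (71.41778564453125, 9.899494171142578), 45.0)
```

```bash
python3 - <<'E'
from hyp import *
a=lambda X,Y:np.array((260+X/4,170+Y/4)); b=lambda X,Y:np.array((160+(X-400)/4,80+Y/4))
obs=[('top+yB',S,a(387,206)),('bot+yB',S,a(243,446)),('top-yB',S,a(186,63)),('bot-yF',S,a(57,287)),
('top+yB',D,b(455,259)),('top+yF',D,b(465,243)),('bot-yB',D,b(659,453)),('bot-yF',D,b(674,439))]
from scipy.optimize import least_squares
def f(p,full=True):
    c=corners(p[0],p[1],.007,0,p[2],p[3]); return np.concatenate([proj(k,c[n])[0]-o for n,k,o in obs])
r=least_squares(f,[.6,.024,.012,.003],loss='soft_l1');print(r.x.round(4),'cost',r.fun.reshape(-1,2).round(1).tolist())
J=r.jac;print('sd',np.sqrt(np.diag(np.linalg.inv(J.T@J))).round(4))
th,Z,uh,dy=r.x
rx=np.cos(th)*ux+np.sin(th)*uz;rz=-np.sin(th)*ux+np.cos(th)*uz;h=C0+uh*ux+.03*uz
for n,P in(('cross+y',[.4757,.1887,.104]),('cross-y',[.4861,.083,.104]),('lip-y',[.5363,.0845,.0654]),('lip+y',[.527,.185,.0709])):
    d=np.array(P)-h;print(n,'x',(d@rx).round(4),'z',(d@rz).round(4))
E
```

```text
[ 0.5937  0.0285  0.0136 -0.    ] cost [[0.5, -0.3], [0.3, 0.6], [0.7, -0.1], [-2.9, -0.1], [-1.1, -0.5], [0.6, -0.8], [0.3, 1.6], [0.7, 0.7]]
sd [0.0206 0.002  0.003  0.0013]
cross+y x -0.0021 z 0.0907
cross-y x -0.002 z 0.0907
lip-y x 0.0179 z 0.0306
lip+y x 0.0214 z 0.0349
```

The screen fits at tilt 0.594, centred within about 2 mm. It sits flush within the measuring error, though a gap of a few mm at the bottom can't be ruled out. I'll check by feel, with one light push by shut fingertips on the lower glass, square to the rest.

Emit:
drive_tool --pt "0 1 0 0 0.4" --pt "0 1.6 0 0 0.2" --pt "0 2 0 0 0" --pt "0 2 0 0 0" --pt "0 1.7 0 0 0" --pt "0 1.2 0 0 0" --pt "1.5 0 0 0 0" --pt "2.5 0 0 0 0" --pt "2.5 0 0 0 0" --pt "2.5 0 0 0 0"

```text
time: 18.9
eef_pos: [0.5581, 0.1388, 0.1763]
tcp_rot: [0.475, 0.524, -0.475, 0.523]
contact_force: [0.4, 0.4, -0.9]
opening: 0.001
```

Emit:
drive_tool --pt "2.5 0 0 0 0" --pt "2.5 0 0 0 0" --pt "1.3 0 0 0 0" --pt "0 -0.5 0 0 0" --pt "0 -0.8 0 0 0" --pt "0 -0.5 0 0 0" --pt "0 0 0 0 0" --pt "0 0 0 0 0"

```text
time: 19.7
eef_pos: [0.5419, 0.1372, 0.1169]
tcp_rot: [0.476, 0.523, -0.474, 0.524]
contact_force: [-0.1, -0.1, 0.4]
opening: 0.001
```

Emit:
drive_tool --pt "0.9 0 0 0 0" --pt "0.9 0 0 0 0" --pt "0.1 -0.15 0 0 0" --pt "0.1 -0.15 0 0 0" --pt "0.1 -0.15 0 0 0" --pt "0.1 -0.15 0 0 0" --pt "0.05 -0.1 0 0 0" --pt "0 0 0 0 0"

```text
time: 20.5
eef_pos: [0.5343, 0.1364, 0.0932]
tcp_rot: [0.475, 0.524, -0.475, 0.524]
contact_force: [-0.9, -0.2, 0.4]
opening: -0.001
```

Emit:
drive_tool --pt "0.1 -0.15 0 0 0" --pt "0.1 -0.15 0 0 0" --pt "0 0 0 0 0"

```text
time: 20.8
eef_pos: [0.531, 0.1361, 0.0909]
tcp_rot: [0.475, 0.524, -0.475, 0.524]
contact_force: [0.3, -1.0, -0.3]
opening: -0.001
```

Emit:
drive_tool --pt "0.05 -0.1 0 0 0" --pt "0.05 -0.1 0 0 0" --pt "0 0 0 0 0"

```text
time: 21.1
eef_pos: [0.5292, 0.1359, 0.09]
tcp_rot: [0.475, 0.524, -0.475, 0.524]
contact_force: [-0.3, 0.7, 0.3]
opening: -0.0
```

Emit:
drive_tool --pt "0.05 -0.1 0 0 0" --pt "0.05 -0.1 0 0 0" --pt "0 0 0 0 0"

```text
time: 21.4
eef_pos: [0.5272, 0.1357, 0.089]
tcp_rot: [0.475, 0.524, -0.475, 0.524]
contact_force: [0.1, -0.8, -0.1]
opening: -0.004
```

Emit:
drive_tool --pt "0.05 -0.1 0 0 0" --pt "0 0 0 0 0"

```text
time: 21.6
eef_pos: [0.5262, 0.1357, 0.0885]
tcp_rot: [0.475, 0.524, -0.475, 0.524]
contact_force: [0.0, -0.1, -0.3]
opening: 0.001
```

Emit:
drive_tool --pt "0.05 -0.1 0 0 0" --pt "0 0 0 0 0"

```text
time: 21.8
eef_pos: [0.5253, 0.1356, 0.088]
tcp_rot: [0.475, 0.524, -0.475, 0.524]
contact_force: [0.9, 0.2, 0.3]
opening: -0.001
```

Emit:
drive_tool --pt "0.05 -0.1 0 0 0" --pt "0 0 0 0 0"

```text
time: 22.0
eef_pos: [0.5242, 0.1354, 0.0875]
tcp_rot: [0.475, 0.524, -0.475, 0.524]
contact_force: [-0.4, 0.1, -0.1]
opening: -0.003
```

Emit:
drive_tool --pt "0.05 -0.1 0 0 0" --pt "0 0 0 0 0"

```text
time: 22.2
eef_pos: [0.5233, 0.1353, 0.087]
tcp_rot: [0.475, 0.524, -0.475, 0.524]
contact_force: [0.3, -0.3, -0.4]
opening: 0.004
```

Emit:
drive_tool --pt "0.05 -0.05 0 0 0" --pt "0 0 0 0 0"

```text
time: 22.4
eef_pos: [0.5228, 0.1353, 0.0865]
tcp_rot: [0.475, 0.524, -0.475, 0.524]
contact_force: [-0.1, -0.0, -0.5]
opening: -0.001
```

Emit:
drive_tool --pt "0.05 -0.1 0 0 0" --pt "0 0 0 0 0"

```text
time: 22.6
eef_pos: [0.5217, 0.1352, 0.086]
tcp_rot: [0.475, 0.524, -0.475, 0.524]
contact_force: [-0.7, 0.1, 0.5]
opening: 0.001
```

Emit:
drive_tool --pt "0.05 -0.1 0 0 0" --pt "0 0 0 0 0"

```text
time: 22.8
eef_pos: [0.5208, 0.1351, 0.0855]
tcp_rot: [0.475, 0.524, -0.475, 0.524]
contact_force: [-0.3, -0.2, 0.1]
opening: -0.0
```

Emit:
drive_tool --pt "0.05 -0.1 0 0 0" --pt "0 0 0 0 0"

```text
time: 23.0
eef_pos: [0.5198, 0.135, 0.085]
tcp_rot: [0.475, 0.524, -0.475, 0.524]
contact_force: [0.7, 0.7, 0.5]
opening: 0.001
```

```bash
python3 - <<'E'
from h import *
s=readout.get_state();print(s['eef_pos'],s['contact_force'])
c=cam('scene');save(c,'scene9.png');d=cam('side');save(d,'side9.png')
for k,box in(('scene',(335,205,25,60)),('scene',(275,230,30,40)),('side',(170,135,30,30)),('side',(205,165,30,30))):
    x,y,w,h=box
    a=cv2.imread(f'pics/{k}8.png',0)[y:y+h,x:x+w].astype(np.float32);b=cv2.imread(f'pics/{k}9.png',0)[y:y+h,x:x+w].astype(np.float32)
    print(k,box,cv2.phaseCorrelate(a,b,cv2.createHanningWindow((w,h),cv2.CV_32F)),np.abs(a-b).mean())
a=cv2.imread('pics/scene9.png')[150:300,240:360];b=cv2.imread('pics/side9.png')[90:240,150:270]
cv2.imwrite('pics/m9.png',cv2.resize(np.hstack([a,b]),(800,500),interpolation=cv2.INTER_CUBIC))
E
```

```text
[0.51975038 0.13500817 0.08499647] [0.65780333 0.73472536 0.50181081]
scene (335, 205, 25, 60) ((0.44719859975493215, -0.004173216138852354), 1.0009946174621582) 1.6138499
scene (275, 230, 30, 40) ((-0.16786336652505796, 0.21362145670692456), 0.8939248098929723) 3.2578492
side (170, 135, 30, 30) ((-0.2625617898922581, 0.12868956569070455), 0.8889769972695245) 4.290781
side (205, 165, 30, 30) ((0.19924482724683124, 0.25439661365910027), 0.868865860833062) 1.7208092
```

View pics/m9.png

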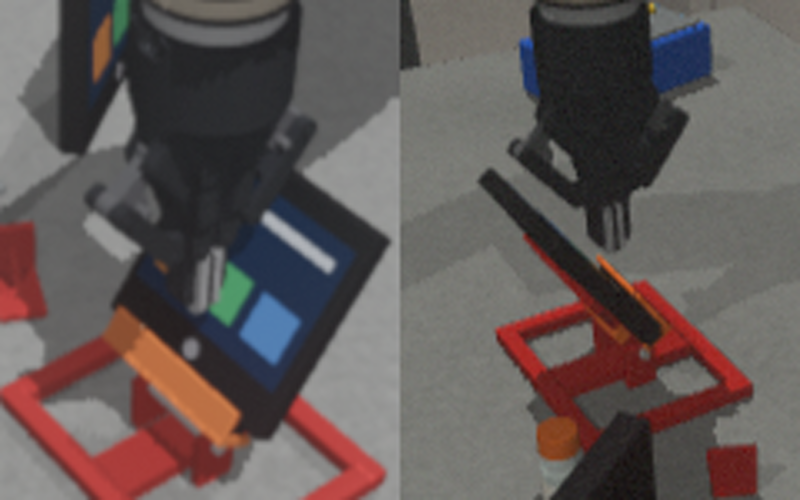

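Emit:
drive_tool --pt "0.05 -0.1 0 0 0" --pt "0.05 -0.1 0 0 0" --pt "0 0 0 0 0"

```text
time: 23.4
eef_pos: [0.5177, 0.1348, 0.084]
tcp_rot: [0.475, 0.524, -0.475, 0.524]
contact_force: [0.4, 0.3, -0.4]
opening: -0.002
```

Emit:
drive_tool --pt "0.05 -0.1 0 0 0" --pt "0 0 0 0 0" --pt "0 0 0 0 0"

```text
time: 23.7
eef_pos: [0.5169, 0.1347, 0.0836]
tcp_rot: [0.475, 0.524, -0.475, 0.524]
contact_force: [0.6, 0.3, 1.1]
opening: -0.001
```

Emit:
drive_tool --pt "0.05 -0.1 0 0 0" --pt "0 0 0 0 0" --pt "0 0 0 0 0"

```text
time: 24.0
eef_pos: [0.5159, 0.1346, 0.0831]
tcp_rot: [0.475, 0.524, -0.475, 0.524]
contact_force: [0.1, -0.5, 0.5]
opening: 0.001
```

Emit:
drive_tool --pt "0.05 -0.1 0 0 0" --pt "0 0 0 0 0" --pt "0 0 0 0 0"

```text
time: 24.3
eef_pos: [0.5149, 0.1346, 0.0826]
tcp_rot: [0.475, 0.524, -0.475, 0.524]
contact_force: [0.5, -0.2, 0.3]
opening: 0.001
```

```bash
cat > mv.py <<'E'
from h import *
import sys
k2=sys.argv[1]
F=[readout.get_state()['contact_force']]
for n in('scene','side'): save(cam(n),n+k2+'.png')
F.append(readout.get_state()['contact_force']);print(np.array(F).round(2).tolist())
for k,box in(('scene',(335,205,25,50)),('scene',(305,255,30,35)),('scene',(262,235,16,20)),('side',(170,135,26,26)),('side',(205,170,30,26)),('side',(175,185,30,20))):
    x,y,w,h=box
    a,b=[cv2.imread(f'pics/{k}{i}.png',0)[y:y+h,x:x+w].astype(np.float32) for i in('8',k2)]
    r,m=cv2.findTransformECC(a,b,np.eye(2,3,dtype=np.float32),cv2.MOTION_TRANSLATION,(3,50,1e-4),None,3)
    print(k,box,m[:,2].round(2),round(r,3))
E
python3 mv.py 10
```

```text
[[0.52, -0.18, 0.29], [-0.37, -0.04, -0.38]]
scene (335, 205, 25, 50) [-0.03 -0.02] 1.0
scene (305, 255, 30, 35) [-0.01 -0.01] 1.0
scene (262, 235, 16, 20) [0.2  0.34] 0.888
side (170, 135, 26, 26) [1.32 1.72] 0.654
side (205, 170, 30, 26) [ 0.08 -0.03] 0.991
side (175, 185, 30, 20) [-0.    0.02] 0.999
```

Emit:
drive_tool --pt "0.05 -0.1 0 0 0" --pt "0 0 0 0 0" --pt "0 0 0 0 0"

```text
time: 24.7
eef_pos: [0.5139, 0.1344, 0.0821]
tcp_rot: [0.475, 0.524, -0.475, 0.524]
contact_force: [-0.5, -0.3, 1.0]
opening: 0.003
```

Emit:
drive_tool --pt "0.05 -0.1 0 0 0" --pt "0 0 0 0 0" --pt "0 0 0 0 0"

```text
time: 25.0
eef_pos: [0.5129, 0.1344, 0.0816]
tcp_rot: [0.475, 0.524, -0.475, 0.524]
contact_force: [0.8, 0.0, -0.5]
opening: 0.001
```

Emit:
drive_tool --pt "0.05 -0.1 0 0 0" --pt "0 0 0 0 0" --pt "0 0 0 0 0"

```text
time: 25.3
eef_pos: [0.5119, 0.1342, 0.0811]
tcp_rot: [0.475, 0.524, -0.475, 0.524]
contact_force: [0.7, -0.8, 0.3]
opening: 0.003
```

```bash
python3 mv.py 11
```

```text
[[0.74, -0.77, 0.28], [-0.06, -0.24, 0.0]]
scene (335, 205, 25, 50) [-0.03 -0.01] 1.0
scene (305, 255, 30, 35) [-0.   -0.01] 1.0
scene (262, 235, 16, 20) [0.21 0.2 ] 0.883
side (170, 135, 26, 26) [1.27 1.66] 0.616
side (205, 170, 30, 26) [ 0.12 -0.05] 0.988
side (175, 185, 30, 20) [-0.02  0.03] 0.999
```

```bash
python3 - <<'E'
from hyp import *
t=readout.get_state()['eef_pos'];print(t)
for k,C in(('scene',S),('side',D)):
    print(k,'TCP px',proj(C,t)[0].round(1),'fingers 20mm up',proj(C,t+[0,0,.02])[0].round(1))
    a=cv2.imread(f'pics/{k}8.png').astype(int);b=C['frame'][:,:,::-1].astype(int)
    m=(np.abs(a-b).max(2)>30).astype(np.uint8)
    ys,xs=np.where(m);p=proj(C,t)[0].astype(int)
    for y in range(p[1]-14,p[1]+9,2):
        r=np.where(m[y,p[0]-25:p[0]+25])[0];print(y,(r+p[0]-25).tolist() if len(r)<14 else (r[0]+p[0]-25,'..',r[-1]+p[0]-25,len(r)))
c=corners(.594,.0285,.007,0,.0136,0)
for n in('bot','top'): print(n,[(c[n+'-y'+f]+c[n+'+y'+f])/2 for f in'FB'])
g=lambda Z:(1-Z)*(c['bot-yF']+c['bot+yF'])/2+Z*(c['top-yF']+c['top+yF'])/2
for Z in(.15,.2,.25): print(Z,g(Z),proj(S,g(Z)),proj(D,g(Z)))
E
```

```text
[0.51202291 0.13424416 0.08116231]
scene TCP px [300.7 248.4] fingers 20mm up [301.4 239.9]
234 (np.int64(292), '..', np.int64(310), 16)
236 [294, 295, 296, 297, 300, 301, 302, 303, 304, 305, 306, 307, 308]
238 [298, 299, 300, 301, 302, 303, 304, 305, 306, 307, 308]
240 [299, 300, 301, 302, 303, 304, 305, 306]
242 [275, 276, 277, 300, 301, 302, 303, 304, 305]
244 [275, 276, 277, 278, 279]
246 [275, 276, 277, 278, 279, 280, 281]
248 [275, 276, 277, 278, 279, 280, 281, 282, 283, 284]
250 [275, 276, 277, 278, 279, 280, 281, 282, 283]
252 [275, 276, 277, 278, 279, 280, 281]
254 [275, 276, 277]
256 []
side TCP px [210.4 174.2] fingers 20mm up [209.7 167. ]
160 [203, 204, 205, 206, 207, 208, 211, 212, 214, 215, 216]
162 [203, 204, 205, 206, 207, 208, 211, 212, 214, 215]
164 [205, 206, 207, 208, 211, 212]
166 [207, 208, 209, 210, 211, 212]
168 []
170 []
172 []
174 []
176 []
178 []
180 [222, 223]
182 [224, 225]
bot [array([0.52920478, 0.13639735, 0.06145372]), array([0.51766087, 0.13527196, 0.05361819])]
top [array([0.46237894, 0.12988267, 0.16089875]), array([0.45083503, 0.12875728, 0.15306323])]
0.15 [0.5191809  0.13542015 0.07637047] [[297.56251437 252.28915304]] [[213.16144159 174.86673397]]
0.2 [0.51583961 0.13509441 0.08134273] [[299.20300349 249.39204575]] [[211.76161905 173.5362768 ]]
0.25 [0.51249832 0.13476868 0.08631498] [[300.84998904 246.48346578]] [[210.34788863 172.19260093]]
```

Emit:
drive_tool --pt "0.05 -0.1 0 0 0" --pt "0 0 0 0 0" --pt "0 0 0 0 0"

```text
time: 25.8
eef_pos: [0.5109, 0.1341, 0.0806]
tcp_rot: [0.475, 0.524, -0.475, 0.524]
contact_force: [-0.9, -0.3, -1.2]
opening: 0.003
```

Emit:
drive_tool --pt "0.05 -0.1 0 0 0" --pt "0 0 0 0 0" --pt "0 0 0 0 0"

```text
time: 26.1
eef_pos: [0.51, 0.134, 0.0801]
tcp_rot: [0.475, 0.524, -0.475, 0.524]
contact_force: [-0.1, -0.0, 0.4]
opening: -0.002
```

Emit:
drive_tool --pt "0.05 -0.1 0 0 0" --pt "0 0 0 0 0" --pt "0 0 0 0 0"

```text
time: 26.4
eef_pos: [0.509, 0.1339, 0.0796]
tcp_rot: [0.475, 0.524, -0.475, 0.524]
contact_force: [0.2, -0.9, 0.1]
opening: 0.002
```

```bash
python3 mv.py 12
```

```text
[[0.16, -0.88, 0.08], [-0.28, -0.86, -0.09]]
scene (335, 205, 25, 50) [-0.03 -0.02] 1.0
scene (305, 255, 30, 35) [ 0.   -0.01] 1.0
scene (262, 235, 16, 20) [-0.03  0.38] 0.898
side (170, 135, 26, 26) [1.46 1.57] 0.59
side (205, 170, 30, 26) [ 0.1  -0.05] 0.987
side (175, 185, 30, 20) [0.01 0.01] 0.999
```

```bash
python3 - <<'E'
from hyp import *
for z in(.193,.203,.213): print(z,proj(S,np.array([.5238,.1353,z])+ux*.012)[0].round(1))
print('obs ~(298,194)')
# fingertip now in scene: brightness profile down the finger column vs earlier
t=readout.get_state()['eef_pos'];f=S['frame'].max(2).astype(int)
a=cv2.imread('pics/scene8.png').max(2).astype(int)
for v in range(226,258,2): print(v,f[v,292:312].tolist(),'|',a[v,292:312:3].tolist())
print(proj(S,t),proj(S,t+[0,0,.02]))
E
```

```text
0.193 [293.  202.7]
0.203 [293.3 197.5]
0.213 [293.6 192.3]
obs ~(298,194)
226 [51, 48, 50, 49, 50, 52, 49, 49, 48, 40, 41, 46, 47, 53, 71, 80, 83, 125, 132, 104] | [177, 177, 177, 137, 72, 71, 70]
228 [111, 87, 61, 49, 46, 47, 45, 43, 43, 40, 42, 51, 72, 92, 129, 119, 84, 113, 129, 96] | [177, 177, 177, 68, 98, 129, 71]
230 [133, 130, 106, 66, 44, 42, 40, 39, 42, 44, 43, 62, 94, 121, 131, 112, 81, 121, 131, 94] | [177, 177, 162, 70, 135, 146, 110]
232 [129, 130, 102, 60, 40, 40, 40, 42, 42, 44, 48, 71, 100, 123, 131, 100, 82, 121, 124, 88] | [171, 177, 110, 73, 146, 147, 146]
234 [79, 101, 85, 54, 41, 41, 42, 40, 46, 52, 59, 84, 104, 128, 131, 96, 86, 122, 119, 107] | [109, 174, 69, 115, 146, 146, 146]
236 [54, 52, 51, 43, 41, 41, 40, 42, 49, 50, 58, 90, 107, 129, 132, 91, 97, 126, 139, 148] | [70, 123, 70, 142, 146, 146, 146]
238 [54, 53, 53, 50, 46, 42, 40, 42, 47, 49, 57, 93, 112, 129, 125, 86, 106, 130, 143, 150] | [71, 71, 75, 146, 147, 147, 147]
240 [52, 53, 53, 53, 52, 51, 48, 45, 48, 54, 70, 95, 116, 130, 116, 82, 119, 140, 146, 149] | [70, 70, 72, 139, 146, 146, 146]
242 [4
[... 324 characters left out ...]
0, 77, 74] | [42, 43, 67, 70, 71, 120, 73]
248 [39, 38, 37, 39, 37, 39, 46, 60, 63, 69, 74, 74, 74, 73, 73, 74, 75, 75, 74, 79] | [44, 43, 46, 69, 71, 71, 70]
250 [42, 41, 44, 42, 46, 47, 45, 44, 46, 58, 67, 72, 73, 74, 74, 73, 73, 73, 75, 97] | [44, 44, 46, 57, 70, 71, 71]
252 [43, 43, 50, 83, 106, 115, 106, 70, 47, 43, 42, 52, 65, 72, 72, 74, 73, 74, 75, 75] | [44, 79, 102, 43, 61, 69, 71]
254 [55, 47, 67, 116, 129, 130, 126, 94, 56, 44, 43, 43, 42, 49, 62, 71, 73, 74, 74, 73] | [52, 111, 120, 43, 42, 67, 71]
256 [148, 100, 69, 101, 123, 126, 113, 75, 49, 43, 43, 44, 42, 43, 43, 48, 59, 69, 73, 73] | [151, 96, 108, 44, 43, 46, 70]
[[302.009645   248.26103116]] [[302.68776389 239.78622722]]
```

Emit:
drive_tool --pt "0.05 -0.1 0 0 0" --pt "0.05 -0.1 0 0 0" --pt "0 0 0 0 0"

```text
time: 26.9
eef_pos: [0.5087, 0.1339, 0.0796]
tcp_rot: [0.476, 0.523, -0.474, 0.525]
contact_force: [5.0, 1.3, 0.6]
opening: 0.002
```

Emit:
drive_tool --pt "0.05 -0.1 0 0 0" --pt "0 0 0 0 0" --pt "0 0 0 0 0"

```text
time: 27.2
eef_pos: [0.5087, 0.1339, 0.0796]
tcp_rot: [0.477, 0.522, -0.473, 0.525]
contact_force: [6.4, 1.7, 0.5]
opening: -0.001
```

Emit:
drive_tool --pt "0.05 -0.1 0 0 0" --pt "0 0 0 0 0" --pt "0 0 0 0 0"

```text
time: 27.5
eef_pos: [0.5087, 0.1339, 0.0796]
tcp_rot: [0.478, 0.521, -0.473, 0.526]
contact_force: [7.4, 1.4, 2.6]
opening: -0.0
```

```bash
python3 mv.py 13
```

```text
[[7.37, 1.44, 2.6], [7.53, 1.23, 0.73]]
scene (335, 205, 25, 50) [ 0.03 -0.05] 1.0
scene (305, 255, 30, 35) [ 0.01 -0.03] 1.0
scene (262, 235, 16, 20) [0.49 0.26] 0.823
side (170, 135, 26, 26) [1.01 0.92] 0.579
side (205, 170, 30, 26) [ 0.12 -0.03] 0.988
side (175, 185, 30, 20) [ 0.02 -0.01] 0.999
```

The push met firm resistance at the fingertip, about 7.5 N. The screen moved less than 0.1 px, so its bottom is already against the rest. I back off and retreat.

Emit:
drive_tool --pt "-0.05 0.1 0 0 0" --pt "-0.05 0.1 0 0 0" --pt "-0.05 0.15 0 0 0" --pt "-0.1 0.3 0 0 0" --pt "0 0.6 0 0 0" --pt "0 1 0 0 0" --pt "0 1.2 0 0 0" --pt "-1 1 0 0 0" --pt "-2 0.5 0 0 0" --pt "-3 0 0 0 0"

```text
time: 28.6
eef_pos: [0.5543, 0.1382, 0.1395]
tcp_rot: [0.474, 0.525, -0.476, 0.523]
contact_force: [-0.0, -0.2, 0.1]
opening: 0.003
```

Emit:
drive_tool --pt "-3 0 0 0 0" --pt "-3 0 0 0 0" --pt "-3 0 0 0 0" --pt "-2 0 0 0 0" --pt "-1 0 0 0 0" --pt "0 0 0 0 0" --pt "0 0 0 0 0" --pt "0 0 0 0 0"

```text
time: 29.4
eef_pos: [0.5535, 0.1383, 0.2581]
tcp_rot: [0.474, 0.525, -0.476, 0.523]
contact_force: [-0.6, -0.5, 0.1]
opening: -0.002
```

```bash
python3 mv.py 14; python3 mv.py 15; python3 - <<'E'
import cv2,numpy as np
for k in('scene','side'):
    a,b=[cv2.imread(f'pics/{k}{i}.png').astype(int) for i in(14,15)]
    print(k,(np.abs(a-b).max(2)>40).sum())
from h import *
s=readout.get_state();print(s['eef_pos'],s['dq'].round(3),s['contact_force'])
E
```

```text
[[-0.56, -0.45, 0.09], [0.18, 0.45, -0.43]]
scene (335, 205, 25, 50) [-0.01  0.01] 1.0
scene (305, 255, 30, 35) [-0.01  0.01] 1.0
scene (262, 235, 16, 20) [0.54 0.16] 0.923
side (170, 135, 26, 26) [0.14 0.14] 0.981
side (205, 170, 30, 26) [-0.01 -0.03] 0.998
side (175, 185, 30, 20) [-0.02 -0.01] 0.999
[[0.18, 0.45, -0.43], [-0.42, -0.32, 0.68]]
scene (335, 205, 25, 50) [-0.01  0.02] 1.0
scene (305, 255, 30, 35) [-0.01  0.01] 1.0
scene (262, 235, 16, 20) [0.54 0.14] 0.925
side (170, 135, 26, 26) [0.13 0.17] 0.98
side (205, 170, 30, 26) [0.01 0.03] 0.998
side (175, 185, 30, 20) [0.01 0.03] 0.999
scene 1
side 1
[0.55387657 0.13833346 0.25901777] [-0.001 -0.005 -0.007  0.001  0.003 -0.001] [-0.41580228 -0.32392177  0.67919363]
```

The screen is still and unmoved by the touch, and the arm is clear. Handing in.

```bash
python3 -c "
from plant import sign_off;print(sign_off())"
```

```text
the job is handed in; nothing more can be done
None
```

The screen is on the red stand, glass outwards, and I handed the job in at about 29.6 s with the arm well clear. The sign-off gave no verdict.

**How it was placed:** I took the small screen from the dock by its top edge and lowered it upright behind the lip until I felt the ledge (about 3–6 N). The interface cannot tilt the tool, so I could not keep it gripped at the rest's tilt as you asked. I eased the jaws open and let the screen lean back on the rear finger, slowly, until it lay on the rest.

**What the last checks showed:**
- **Tilt:** the screen measured 0.594 rad against about 0.60 rad for the rest, with an error of about ±0.02 rad.
- **Centring:** it was within about 3 mm sideways.
- **Flush:** a light push of about 7.5 N on the lower glass met firm resistance and did not move it. It was also still in two pictures after I withdrew.

**What disagreed:** the camera fit put the back of the screen about 2 mm in front of the rest at the crossbar, and up to about 4 mm at the lip. That is within or near the measuring error. The push test and the tilt both point to it being flush, so I took it as flush, but I could not measure that directly. The fingertips also appeared about 12–15 mm short of the stated TCP in the pictures. I did not measure the glue stick, bracket or badge at the end; the arm was never near them.

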